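Catch the falling lid of the fragment case and let it down softly

TASK

The lid of the grey fragment case stands open about upright. With the outside of the fingers tip it forward past its balance point, catch it from beneath on the fingers as it falls, and lower it slowly all the way shut so that it never bangs; then leave the case without touching it. Touch lightly and do not grip or pinch the lid, and leave everything else where it is, including the wax seal inside.

Things in the scene. Friction and masses are not known exactly. Their poses are not given: they have to be found in the camera images.
- case: Grey open-topped case, fixed to the table: 150 mm (its x) by 180 mm (its y) by 125 mm high, walls 8 mm. Origin at the centre of its underside on the table; its -x side is the front (towards the robot, turned by its yaw), its z is up. Inside lies a white mount board (its top 14 mm above the table) and the loose wax seal.
- lid (a joint): Lid angle, rad: 0 shut flat on the rim, pi/2 upright, 1.75 its stop (leaning back). Starts at 1.52 to 1.64. Stiff, damped hinge: near upright, friction holds the lid where it is left; tipped forward below about 1.33 to 1.41 it falls by itself, slowly at first, over 2 to 4 s, and uncaught bangs shut at 0.6 to 0.9 rad/s. Shutting below 0.3 rad/s is soft.
- lid_hinge (a point): Point on the hinge axis at mid-width: x = +75, y = 0, z = 125.5 mm in the case's frame; the axis runs along the case's y. The lid is a flat aluminium frame with green glass, 180 mm from hinge to free edge, 180 mm wide, 8 mm thick, 0.38 to 0.54 kg, a blue strip along its free edge on both faces.
- lid_edge (a point): Middle of the lid's free edge, on its underside, 180 mm from the hinge axis; the open lid's underside faces the front. Shut, the lip overhangs the case's front wall by 30 mm, its underside 125.5 mm above the table with free space beneath, so fingers can bear it from below until it is shut. Axes: x from free edge to hinge, y along the edge, z out of the upper face.
- seal: Red wax disc, 34 mm across, 12 mm thick, loose on the mount board inside the case; leave it. Origin at the centre of its underside.
- weight_a: Loose green glass block 70 x 45 x 19 mm on the table beside the case (its +y side); leave it. Origin at the centre of its underside.
- weight_b: Loose green glass plate 140 x 80 x 12 mm on the table to the robot's right; leave it. Origin at the centre of its underside.
- brush: Brush 200 mm long, about 20 mm high, up to 42 mm wide, lying loose across the front of the case, its centre line 70 to 90 mm ahead of the front wall; leave it. Origin at mid-length, on its underside.
- paste_jar: Closed jar 60 mm across, 75 mm high, on the table beside the case (its -y side); leave it. Origin at the centre of its underside.
- tape_roll: Ring-shaped paper tape roll, 80 mm across, 20 mm high, on the table to the robot's left; leave it. Origin at the centre of its underside.
- water_cup: White cup 70 mm across, 70 mm high, on the table to the robot's left; leave it. Origin at the centre of its underside.

How it is judged:
By the outcome, as a careful person would: the job done as asked, in the order asked, and still so for the second after the job is handed in, with the robot touching nothing.
It also fails if it takes over 54 s, if anything falls off the work surface, if the arm or the gripper's body presses on something with over 40 N, if the wrist force passes 120 N, or if a joint passes its speed limit or range.

ROBOT

A 6-joint arm with a two-finger parallel gripper is mounted at the origin on the work surface. World frame = base frame: x ahead of the robot, y to its left, z up, the work surface at z = 0. Lengths are in mm, angles in degrees, forces in N, time in s.
With the tool pointing down it reaches from about 350 to 725 mm from the base axis. Payload 6 kg.
Tool frame: the origin (TCP) lies at the very end of the fingers, on their centre line; the grasp point (between the pads) lies 19 mm behind it; z points along the fingers, y is the line along which they close (so a half turn about z gives the same grasp; the last joint's range is limited). The gripper opens to 85 mm and grips with 20 to 120 N. Pads are 22 mm wide; open, the fingers measure 114 mm over their backs; the gripper's body (76 mm by 85 mm) begins 54 mm behind the grasp point. The pads swing forward as they close: fully open they stand 13 mm farther back than shut.
Start: joints at [-52.5, 2.303, 4.859, 0, -92.561, -19.12], TCP at [189.204, -569.364, 231.261] pointing down, gripper open.
Joint ranges: [-146.85, 146.85], [-73.84, 115.35], [-62.03, 85.46], [-188.31, 113.3], [-161.28, -10.13], [-171.36, 171.36]. Speed limits (degrees/s): [147.25, 147.25, 172.46, 180, 180, 180].

INTERFACE

Orientations are given as [roll, pitch, yaw] about the fixed x, y, z axes, in that order (R = Rz(yaw) Ry(pitch) Rx(roll)).
In Python, from cell import manip, kin, imaging, models, current_time_s, current_qpos, current_joint_vel, current_effort, current_position, current_orientation, current_wrist_force, current_moment, current_grip_width, current_grip_force gives the robot as it stands. The module is installed in compiled form; this text tells all that it offers. Calls block until the motion is done:
- manip.move_to(position, orientation): joint-space move of the TCP to a pose.
- manip.move_linear(position, orientation=None, rate=150, guard=None): straight line of the TCP; orientation=None keeps the orientation; rate is the mean speed in mm/s. With guard (N) it stops when the force on the tool has changed by that much, and returns True; else False.
- manip.set_joints(angles): joint-space move.
- manip.move_gripper(opening, force=None): finger opening in mm; force is the grip in N (None keeps the last); returns when the fingers have stopped.
- manip.pause(seconds).
- kin.inverse_kinematics(position, orientation): joint angles nearest the present ones, or None.
- imaging.read_camera(name): name is "scene" or "side" or "wrist"; returns a dict with "img" (420x560x3 uint8, red, green, blue), "fx", "fy", "cx", "cy" (pixels), "dist" ([k1, k2, p1, p2, k3] as OpenCV has them; the pictures are not rectified), "R" (3x3) and "t" (3): a world point X has camera coordinates R X + t. Camera axes: x right, y down, z forward; pixel columns grow to the right and rows downward; lengths in mm; the calibration is good to about 2 mm. A picture is of the moment at which its call begins. There is no depth.
A pose or a line that the arm cannot do raises manip.Unreachable and nothing moves.
- manip.finish_job(): hands the job in; it is judged then, once.
Trained networks look in a picture, given as the dict that the camera call returned (one of the last four; its "shot" number tells which), for a name from the list of things; names that differ only in an ending like _2 or _b are one class to them, and where a whole thing is asked for, a point or a joint stands for the part that bears it (a point fixed in the world has none). Each returns a list of dicts, best first, with "conf" (0 to 1); they miss things now and then, are a little off and sometimes report something else, mostly with a low value. They report only what shows in the picture. A call takes as long as a camera call.
- models.spot_in(picture, thing): "centre" ([x, y, z] in mm, in the coordinates of the camera as it stood for that picture, good to about 4 mm: the middle of the surface that is visible of it).
Readings, each from a call of its own:
- current_time_s(): time.
- current_qpos(): joint angles.
- current_joint_vel(): joint speeds.
- current_effort(): joint torques, N m.
- current_position(): TCP position.
- current_orientation(): TCP orientation.
- current_wrist_force(): force on the tool from outside, world axes, zero at the start.
- current_moment(): the same for the moment, N m.
- current_grip_width(): finger opening in mm.
- current_grip_force(): force on a finger pad.
Only numpy, scipy, OpenCV 4.12 (cv2) and the standard library are available. Lean on these libraries where they do the work, as an engineer would, in place of code of your own. Each camera call takes 0.05 s, during which the arm holds its last target. There are 200 camera calls.

## Working session

There is one attempt and no reset: what is moved stays moved. The work goes in short steps, each a Python script; the robot and the scene stay as the last script left them, time stands still between calls to the robot, and variables do not carry over. Pictures are saved under pics/ and viewed, at most 10 in all, crops included, and the job is handed in when it is done.

```bash
mkdir -p pics; ls; python3 - <<'E'
from cell import *
import cv2,numpy as np
for n in ["scene","side"]:
    p=imaging.read_camera(n); cv2.imwrite(f"pics/{n}0.png",p["img"][:,:,::-1])
    print(n,p["fx"],p["fy"],p["cx"],p["cy"],p["dist"],np.round(p["R"],3).tolist(),np.round(p["t"],1).tolist())
    R=np.array(p["R"]);t=np.array(p["t"])
    for th in ["case","lid","lid_edge","lid_hinge","brush","paste_jar","weight_a","seal"]:
        try:
            for d in models.spot_in(p,th)[:2]: print(th,round(d["conf"],2),np.round(R.T@(np.array(d["centre"])-t),1))
        except Exception as e: print(th,e)
print(current_time_s(),current_orientation())
E
```

```text
pics
scene 403.76383909695465 403.76383909695465 287.35607599708595 212.37798041066492 [-0.03424052  0.          0.          0.          0.        ] [[0.674, 0.738, 0.006], [0.492, -0.443, -0.75], [-0.551, 0.509, -0.662]] [-345.3, -166.8, 1612.3]
case 0.66 [658.7 110.1  91.4]
case 0.3 [ 390.2 -416.8   11.2]
lid 0.81 [689.6 121.2 227.4]
lid_edge 0.62 [684.7 125.6 226.9]
lid_hinge 0.57 [685.6 121.9 228.2]
lid_hinge 0.27 [390.5 420.7  11.6]
brush 0.96 [461.6  85.5  15.3]
paste_jar 0.92 [617.5 -43.3  53.6]
weight_a 0.97 [ 392.3 -419.5    8.1]
side 434.00909685239134 434.00909685239134 279.3718515207456 209.3589597173716 [-0.06634544  0.          0.          0.          0.        ] [[-0.607, -0.795, 0.015], [-0.586, 0.435, -0.683], [0.536, -0.424, -0.73]] [359.0, 360.9, 1105.2]
case 0.6 [651.3 129.9 106.9]
lid 0.55 [674.1 141.9 226.9]
lid_edge 0.7 [675.9 143.9 229. ]
lid_hinge 0.9 [673.  141.6 226.8]
brush 0.8 [446.3 106.7  18.7]
paste_jar 0.73 [583.2 -32.4  67.8]
weight_a 0.67 [553.5 256.7  21.1]
weight_a 0.65 [675.8 146.8 226.9]
seal 0.63 [623.3  92.1  30.3]
seal 0.4 [675.2 140.1 228. ]
0.9 [ 1.79995329e+02 -9.20249294e-04 -1.61618658e+02]
```

View pics/scene0.png

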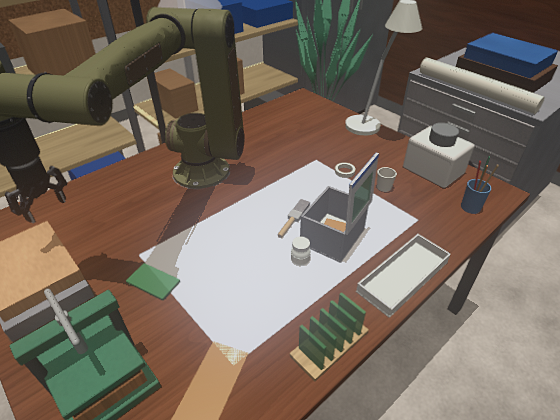

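View pics/side0.png

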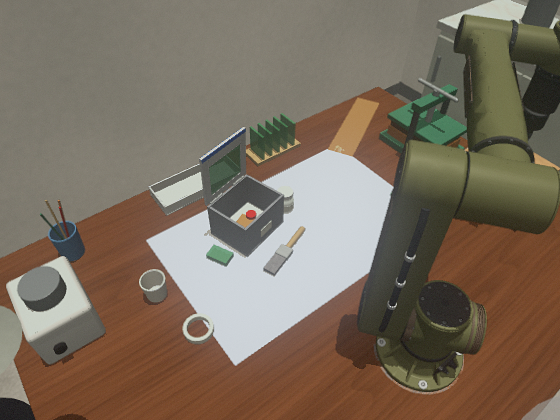

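The scene camera shows the case near (335,220) with the lid upright, its edge running (350,203)-(378,155). The side camera shows the case near (245,215) and the lid's blue edge from (200,162) to (245,130). I'll enlarge both to pick corners.

```bash
python3 - <<'E'
import cv2,numpy as np
a=cv2.imread("pics/scene0.png")[145:265,290:390]; b=cv2.imread("pics/side0.png")[122:262,195:295]
a=cv2.resize(a,None,fx=4,fy=4,interpolation=cv2.INTER_CUBIC);b=cv2.resize(b,None,fx=4,fy=4,interpolation=cv2.INTER_CUBIC)
a=cv2.copyMakeBorder(a,0,80,0,0,cv2.BORDER_CONSTANT)
o=np.hstack([a,b])
for i in range(0,o.shape[1],40): cv2.putText(o,str((290+i//4) if i<400 else 195+(i-400)//4),(i,o.shape[0]-3),0,.33,(0,255,255)); cv2.line(o,(i,o.shape[0]-20),(i,o.shape[0]-14),(0,255,255))
for j in range(0,o.shape[0],40): cv2.putText(o,str(145+j//4),(0,j+4),0,.33,(0,255,255));cv2.putText(o,str(122+j//4),(775,j+4),0,.33,(0,255,255))
cv2.imwrite("pics/crop0.png",o)
E
```

```text
(no output)
```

View pics/crop0.png

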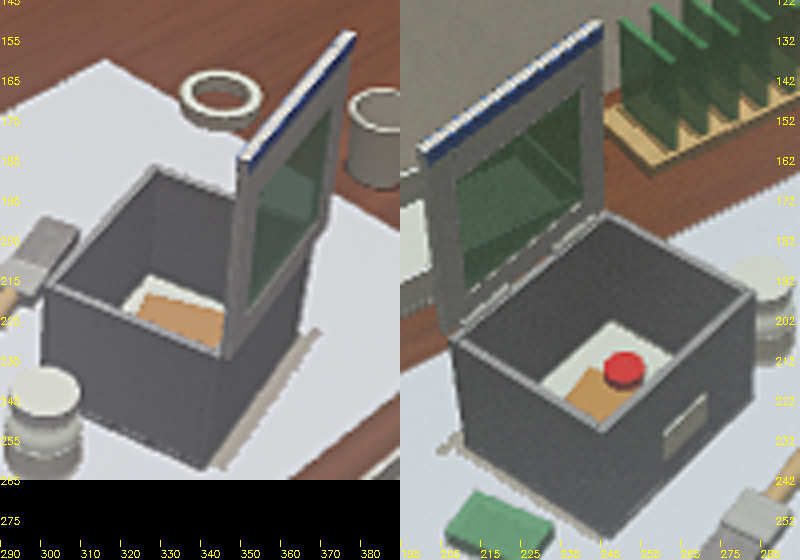

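```bash
cat > fit.py <<'E'
from cell import *
import cv2,numpy as np
from scipy.optimize import least_squares
def lidpt(th,r,y,n): return [75-r*np.cos(th)+n*np.sin(th), y, 125.5+r*np.sin(th)+n*np.cos(th)]
def world(p,c):
    c_,s=np.cos(c[2]),np.sin(c[2]); p=np.array(p,float)
    return np.array([c[0]+c_*p[0]-s*p[1], c[1]+s*p[0]+c_*p[1], p[2]])
def proj(P,X):
    K=np.array([[P["fx"],0,P["cx"]],[0,P["fy"],P["cy"]],[0,0,1]])
    return cv2.projectPoints(np.array(X,float).reshape(-1,1,3),cv2.Rodrigues(np.array(P["R"]))[0],np.array(P["t"],float),K,np.array(P["dist"],float))[0].reshape(-1,2)
E
python3 - <<'E'
from fit import *
S=imaging.read_camera("scene");D=imaging.read_camera("side")
# case-frame point or ("lid",y,n) ; crop pixels
sc=[((-75,-90,125),(45,285)),((-75,90,125),(155,168)),((75,-90,125),(228,355)),((75,-90,0),(205,470)),
 (("l",-90,0),(240,156)),(("l",90,0),(347,33)),(("l",-90,8),(249,160)),(("l",90,8),(355,38))]
sd=[((75,90,125),(450,338)),((75,-90,125),(605,214)),((-75,-90,125),(755,290)),((-75,90,125),(603,430)),((-75,90,0),(610,543)),((-75,-90,0),(755,398)),((75,90,0),(467,447)),
 (("l",90,0),(427,153)),(("l",-90,0),(603,28)),(("l",90,8),(417,147)),(("l",-90,8),(597,20))]
us=np.array([[290+(u+.5)/4-.5,145+(v+.5)/4-.5] for _,(u,v) in sc]);ud=np.array([[195+(u-400+.5)/4-.5,122+(v+.5)/4-.5] for _,(u,v) in sd])
def pts(L,q): return [world(lidpt(q[3],180,p[1],p[2]) if p[0]=="l" else p,q) for p,_ in L]
def f(q): return np.r_[(proj(S,pts(sc,q))-us).ravel(),(proj(D,pts(sd,q))-ud).ravel()]
r=least_squares(f,[650,120,.2,1.57],loss="soft_l1")
print(r.x,np.degrees(r.x[2])); print(np.round(f(r.x).reshape(-1,2),1).tolist())
print("edge",world(lidpt(r.x[3],180,0,0),r.x),"hinge",world((75,0,125.5),r.x))
J=r.jac;print(np.sqrt(np.diag(np.linalg.inv(J.T@J))))
for g in (f,):
    for nm,sl in (("scene",slice(0,16)),("side",slice(16,None))):
        q=least_squares(lambda q:f(q)[sl],r.x).x;print(nm,q)
E
```

```text
[6.06185324e+02 1.17432080e+02 2.72440365e-01 1.52695281e+00] 15.609683072449892
[[-0.5, -0.5], [-0.4, -1.7], [-1.6, 0.5], [0.0, 0.6], [-0.5, -0.3], [-0.5, -1.3], [0.1, -0.4], [0.1, -1.9], [-0.9, -0.4], [-0.1, -2.0], [0.5, -0.4], [0.0, 0.5], [0.1, -0.7], [-0.3, 0.1], [-0.9, -0.2], [-0.3, -0.2], [-0.0, -1.3], [-0.0, 0.0], [-0.7, -0.5]]
edge [670.82078249 135.49039993 305.32702487] hinge [678.41910659 137.61327444 125.5       ]
[1.28776644 1.01007    0.00750969 0.00930324]
scene [6.09089086e+02 1.16747483e+02 2.70074208e-01 1.52150713e+00]
side [6.04445065e+02 1.17872276e+02 2.70145870e-01 1.52571752e+00]
```

The combined fit puts the case at (606,117) with yaw 15.6° and the lid at 1.527 rad. The single-view fits agree within about 3 mm, and the edge height of 305 mm matches 125.5+180. In the crop the white top strip and blue edge are clear, e.g. the side view's underside edge at about (202,160)-(246,129). Next I'll plan the poses and check IK.

```bash
cat > plan.py <<'E'
from fit import *
from scipy.spatial.transform import Rotation as Ro
C=[606.2,117.4,0.2724]; H=11.0; SGN=[1]
def ori(b):
    b=np.radians(b);c,s=np.cos(C[2]),np.sin(C[2])
    z=np.array([np.cos(b)*c,np.cos(b)*s,-np.sin(b)]); y=SGN[0]*np.array([-s,c,0])
    return Ro.from_matrix(np.c_[np.cross(y,z),y,z]).as_euler("xyz",degrees=True)
def dn(b): b=np.radians(b); return np.array([np.cos(b),0,-np.sin(b)]),np.array([np.sin(b),0,np.cos(b)])
def back(th,s,clear,b): d,n=dn(b); return world(np.array(lidpt(th,180,0,8))+s*d+(H+clear)*n,C),ori(b)
def front(th,s,clear,b): d,n=dn(b); return world(np.array(lidpt(th,180,0,0))+s*d-(H+clear)*n,C),ori(b)
def at(x,z,b): return world((x,0,z),C),ori(b)
def beta(th): return np.interp(th,[0,.9],[25,55])
E
python3 - <<'E'
from plan import *
for sg in (1,-1):
    SGN[0]=sg; print("sgn",sg)
    for b in (60,65):
        W=dict(A=at(-60,430,b),B=back(1.527,-30,18,b),C=back(1.527,25,18,b),D=back(1.42,25,0,b),E=back(1.3,25,0,b),F=back(1.3,-20,3,b),
          G=at(-70,330,b),Hc=front(.95,25,0,55),I=front(.5,24,0,beta(.5)),J=front(0,22,0,25),K=front(0,22,15,25))
        for k,(p,o) in W.items():
            q=kin.inverse_kinematics(p,o); print(b,k,np.round(p),None if q is None else np.round(q,1))
E
```

```text
sgn 1
60 A [548. 101. 430.] [  38.2  -25.9   -6.8   11.2  -81.2 -111.5]
60 B [688. 140. 346.] [  31.7   -7.3   -0.4    8.6  -68.2 -107.3]
60 C [715. 148. 299.] [  30.9   -4.    -2.3    8.5  -62.9 -107.2]
60 D [681. 138. 289.] [  31.9   -9.5   -8.5    9.1  -62.3 -108.5]
60 E [661. 133. 285.] [  32.6  -12.8  -11.9    9.5  -62.4 -109.3]
60 F [642. 127. 325.] [  33.4  -15.2   -9.7    9.5  -67.1 -109.3]
60 G [539.  99. 330.] [  38.8  -32.2  -21.9   11.9  -72.6 -113.9]
60 Hc [583. 111. 245.] [  37.1  -31.   -32.8   14.7  -56.  -116.2]
60 I [537.  98. 188.] [  42.   -54.7  -61.3   29.6  -42.2 -131. ]
60 J [520.  93. 106.] None
60 K [514.  92.  93.] None
65 A [548. 101. 430.] [  36.8  -21.2   -1.1    8.8  -86.6 -109.8]
65 B [692. 141. 345.] [  30.9   -2.4    6.3    6.6  -74.6 -105.7]
65 C [714. 148. 295.] [  30.2    0.     3.5    6.6  -69.3 -105.6]
65 D [680. 138. 287.] [  31.2   -5.5   -2.9    7.   -68.6 -106.8]
65 E [659. 132. 283.] [  31.9   -8.8   -6.3    7.3  -68.5 -107.5]
65 F [644. 128. 325.] [  32.4  -10.5   -3.5    7.3  -73.1 -107.5]
65 G [539.  99. 330.] [  37.3  -27.3  -16.4    9.
[... 700 characters left out ...]
7.  98. 188.] [ 42.  -54.7 -61.3  29.6 -42.2  49. ]
60 J [520.  93. 106.] None
60 K [514.  92.  93.] None
65 A [548. 101. 430.] [ 36.8 -21.2  -1.1   8.8 -86.6  70.2]
65 B [692. 141. 345.] [ 30.9  -2.4   6.3   6.6 -74.6  74.3]
65 C [714. 148. 295.] [ 30.2   0.    3.5   6.6 -69.3  74.4]
65 D [680. 138. 287.] [ 31.2  -5.5  -2.9   7.  -68.6  73.2]
65 E [659. 132. 283.] [ 31.9  -8.8  -6.3   7.3 -68.5  72.5]
65 F [644. 128. 325.] [ 32.4 -10.5  -3.5   7.3 -73.1  72.5]
65 G [539.  99. 330.] [ 37.3 -27.3 -16.4   9.2 -77.6  68.2]
65 Hc [583. 111. 245.] [ 37.1 -31.  -32.8  14.7 -56.   63.8]
65 I [537.  98. 188.] [ 42.  -54.7 -61.3  29.6 -42.2  49. ]
65 J [520.  93. 106.] None
65 K [514.  92.  93.] None
```

```bash
python3 - <<'E'
from plan import *
def oh(b,psi,sg=-1):
    b=np.radians(b);a=C[2]+np.radians(psi);c,s=np.cos(a),np.sin(a)
    z=np.array([np.cos(b)*c,np.cos(b)*s,-np.sin(b)]);n=np.array([np.sin(b)*c,np.sin(b)*s,np.cos(b)]);y=sg*np.array([-s,c,0])
    return z,n,Ro.from_matrix(np.c_[np.cross(y,z),y,z]).as_euler("xyz",degrees=True)
for b in (10,25,35,45,55,60,65):
    row=[]
    for psi in range(-105,106,15):
        z,n,o=oh(b,psi); r=[]
        for th,cl in ((0,0),(0,15),(.4,0),(.95,0)):
            p=world(lidpt(th,180,0,0),C)+22*z-(H+cl)*n
            q=kin.inverse_kinematics(p,o); r.append("1" if q is not None else "0")
        row.append("".join(r))
    print(b,row)
for b,psi in ((25,-90),(25,-60),(25,60),(25,90),(55,0)):
  for th,cl in ((0,15),(.4,0),(.95,0)):
    z,n,o=oh(b,psi);q=kin.inverse_kinematics(world(lidpt(th,180,0,0),C)+22*z-(H+cl)*n,o);print(b,psi,th,None if q is None else np.round(q,1))
E
```

```text
10 ['1111', '1111', '1111', '0011', '0001', '0000', '0000', '0000', '0011', '1100', '1110', '1110', '1110', '1110', '1110']
25 ['1111', '1111', '1111', '1111', '0001', '0000', '0000', '0000', '0001', '1011', '0001', '1100', '1110', '1110', '1111']
35 ['1111', '1111', '1111', '1111', '0011', '0001', '0001', '0001', '0011', '1111', '0011', '0001', '1100', '1110', '1111']
45 ['1111', '1111', '1111', '1111', '0011', '0011', '0001', '0011', '1111', '1111', '1111', '0011', '0000', '1110', '1111']
55 ['1111', '1111', '1111', '1111', '1111', '1111', '1011', '1111', '1111', '1111', '1111', '1111', '0001', '1100', '1111']
60 ['1111', '1111', '1111', '1111', '1111', '1111', '1111', '1111', '1111', '1111', '1111', '1111', '0011', '0100', '1111']
65 ['1111', '1111', '1111', '1111', '1111', '1111', '1111', '1111', '1111', '1111', '1111', '1111', '1011', '0000', '1111']
25 -90 0 [ 56.7  10.9 -35.7  43.4 -95.9 -58.6]
25 -90 0.4 [  54.6    6.2  -31.8   45.8 -100.9  -51.4]
25 -90 0.95 [  50.    10.3  -20.    50.2 -103.2  -43. ]
25 -60 0 [ 58.3 -12.1 -61.7  64.3 -78.9 -50. ]
25 -60 0.4 [ 56.3 -17.1 -56.5  64.1 -82.  -39.9]
25 -60 0.95 [ 50.7 -12.2 -44.8  66.2 -80.8 -31.8]
25 60 0 [ -15.8   -2.6  -17.4  -65.4  -85.  -165.9]
25 60 0.4 None
25 60 0.95 None
25 90 0 [  -9.7   17.3    3.3  -58.4 -105.9 -155.7]
25 90 0.4 [  -9.3   12.9    7.7  -61.  -110.  -164. ]
25 90 0.95 None
55 0 0 [ 43.1 -50.7 -60.9  20.3 -49.8  53.4]
55 0 0.4 [ 41.2 -44.2 -48.9  17.7 -54.4  58.1]
55 0 0.95 [ 37.2 -31.3 -32.7  14.7 -56.4  63.8]
```

A near-level tool can't be reached low at the front, but a tool pitched 60° down and heading along the case's x is reachable everywhere. So I'll use that one orientation for tipping, catching and lowering.

```bash
sed -i 's/SGN=\[1\]/SGN=[-1]/' plan.py; cat > shot.py <<'E'
from plan import *
def shot(tag,boxes=None):
    P=imaging.read_camera("side"); cv2.imwrite(f"pics/{tag}.png",P["img"][:,:,::-1]); return P
E
python3 - <<'E'
from shot import *
B=60
manip.move_gripper(0,20); 
q=kin.inverse_kinematics(*at(-60,430,B)); manip.set_joints(q); print(current_time_s(),current_position())
manip.move_linear(*back(1.527,-30,20,B),rate=150)
manip.move_linear(*back(1.527,28,20,B),rate=100); print(current_time_s(),current_wrist_force())
for th in (1.527,1.47,1.43):
    manip.move_linear(*back(th,28,0,B),rate=40); print(th,current_time_s(),np.round(current_wrist_force(),2),current_grip_width())
P=shot("s1"); I=P["img"][100:262,180:320,::-1]
o=cv2.resize(I,None,fx=4.0,fy=3.7 if 0 else 4.0,interpolation=cv2.INTER_CUBIC)[:600]
# overlay predicted underside edge for several angles
for th,c in ((1.527,(0,255,0)),(1.43,(0,0,255))):
    a=proj(P,[world(lidpt(th,180,y,0),C) for y in (-90,90)]); a=((a-[180,100]+.5)*4-.5).astype(int)
    cv2.line(o,tuple(map(int,a[0])),tuple(map(int,a[1])),c,1)
cv2.imwrite("pics/s1c.png",o)
E
```

```text
4.5167 [548.57069764 100.76506352 429.7772997 ]
6.525 [-0.94180867 -0.74626686  0.56889544]
1.527 7.175 [0.86 0.79 0.19] -0.2251518343120241
1.47 7.5833 [ 0.26 -0.21 -0.85] 0.12308828400318654
1.43 7.9167 [ 0.16  0.41 -0.62] -0.33118013369640115
```

View pics/s1c.png

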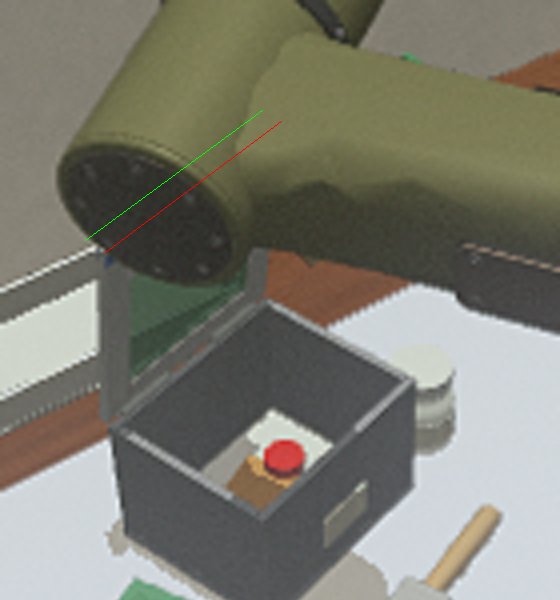

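The arm hides most of the lid in the side view. The one visible blue corner, at crop (108,255), lies near the 1.43 line. I'll check with the scene camera.

```bash
python3 - <<'E'
from shot import *
P=imaging.read_camera("scene"); I=P["img"][130:250,290:410,::-1]
o=cv2.resize(I,None,fx=5,fy=5,interpolation=cv2.INTER_CUBIC); g=o.copy()
for th,c in ((1.527,(0,255,0)),(1.43,(0,0,255)),(1.3,(255,0,255))):
    a=proj(P,[world(lidpt(th,180,y,8),C) for y in (-90,90)]); a=((a-[290,130]+.5)*5-.5).astype(int)
    cv2.line(o,tuple(map(int,a[0])),tuple(map(int,a[1])),c,1)
cv2.imwrite("pics/s2c.png",o)
E
```

```text
(no output)
```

View pics/s2c.png

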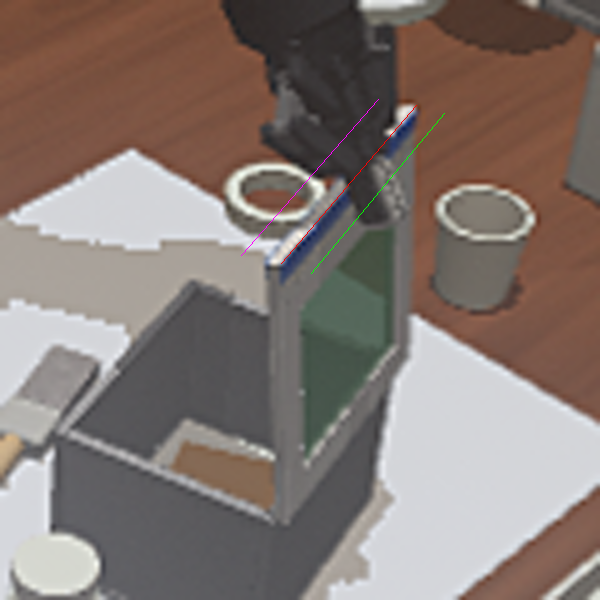

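The red 1.43 line matches the lid's upper edge (crop (275,265)-(412,110)), so the contact model is right. Now I'll tip it, go over the edge and catch it.

```bash
python3 - <<'E'
from shot import *
B=60; T=current_time_s
manip.move_linear(*back(1.36,28,0,B),rate=40)
manip.move_linear(*back(1.30,28,0,B),rate=40); t0=T()
manip.move_linear(*back(1.30,-30,3,B),rate=280); print("F",T()-t0)
manip.move_linear(*front(.85,-30,25,B),rate=320); print("G",T()-t0)
manip.move_linear(*front(.85,28,0,B),rate=250); print("H",T()-t0,np.round(current_wrist_force(),2))
ims=[]
for k in range(2):
    P=imaging.read_camera("scene"); ims.append((T()-t0,P)); 
    if k==0:
        for _ in range(10): manip.pause(.05); print(round(T()-t0,2),np.round(current_wrist_force(),1))
out=[]
for t,P in ims:
    o=cv2.resize(P["img"][130:250,290:370,::-1],None,fx=5,fy=5,interpolation=cv2.INTER_CUBIC)
    for th,c in ((1.1,(0,255,0)),(.85,(0,0,255))):
        a=proj(P,[world(lidpt(th,180,y,8),C) for y in (-90,90)]); a=((a-[290,130]+.5)*5-.5).astype(int)
        cv2.line(o,tuple(map(int,a[0])),tuple(map(int,a[1])),c,1)
    out.append(o)
cv2.imwrite("pics/s3c.png",np.hstack(out)); print([t for t,_ in ims])
E
```

```text
F 0.35829999999999984
G 0.9416999999999991
H 1.3416999999999994 [-1.01  0.1   0.73]
1.44 [ 0.3 -1.   0.7]
1.49 [-0.1 -1.   0. ]
1.54 [-0.   0.2 -0.3]
1.59 [-0.1  0.2  0.5]
1.64 [0.2 0.4 0.2]
1.69 [0.1 0.2 0.1]
1.74 [ 1.  -0.3 -0.9]
1.79 [-0.2  0.2  0.3]
1.84 [-0.4  0.3 -0.8]
1.89 [ 0.   0.5 -0.4]
[1.3917000000000002, 1.941699999999999]
```

View pics/s3c.png

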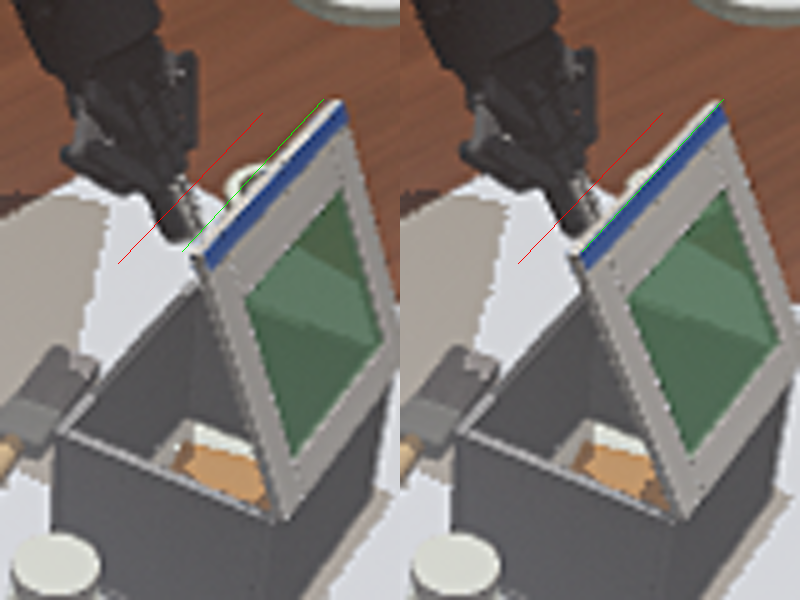

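The fingers are in front, with tips near (185,235), and the lid is still at about 1.1 (the green line) and falling slowly. I'll wait for it to settle on the fingers.

```bash
python3 - <<'E'
from shot import *
T=current_time_s; out=[]
for k in range(2):
    for _ in range(7): manip.pause(.1); print(round(T(),2),np.round(np.mean([current_wrist_force() for _ in range(3)],0),1))
    P=imaging.read_camera("scene")
    o=cv2.resize(P["img"][130:250,290:370,::-1],None,fx=5,fy=5,interpolation=cv2.INTER_CUBIC)
    for th,c in ((.95,(0,255,0)),(.85,(0,0,255))):
        a=proj(P,[world(lidpt(th,180,y,8),C) for y in (-90,90)]); a=((a-[290,130]+.5)*5-.5).astype(int)
        cv2.line(o,tuple(map(int,a[0])),tuple(map(int,a[1])),c,1)
    out.append(o)
cv2.imwrite("pics/s4c.png",np.hstack(out))
E
```

```text
10.94 [ 0.4 -0.4 -0.6]
11.04 [-0.1 -0.3 -0.7]
11.14 [ 0.1 -0.  -0.1]
11.24 [ 0.1  0.2 -0.6]
11.34 [-0.2 -0.3  0.2]
11.44 [-0.7  0.2 -0.1]
11.54 [ 0.   0.5 -0. ]
11.69 [ 0.1 -0.  -0.5]
11.79 [-1.  -0.1 -0.5]
11.89 [-1.7  0.1  0.6]
11.99 [-1.4 -0.1  0.4]
12.09 [-1.8 -0.1 -1. ]
12.19 [-1.6 -0.8  0.6]
12.29 [-1.  -0.3  0.2]
```

View pics/s4c.png

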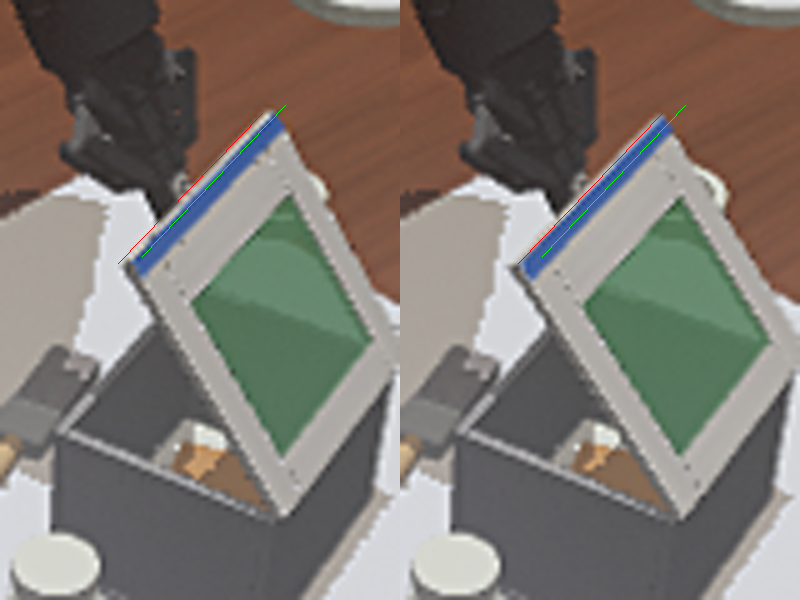

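The lid is caught at 0.85, where the red line coincides with its edge, and there is about 1.6 N on the fingers. I'll lower it slowly.

```bash
python3 - <<'E'
from shot import *
B=60;T=current_time_s
for th,cl in ((.3,0),(.1,0),(0,0),(-.1,0),(-.1,25)):
    q=kin.inverse_kinematics(*front(th,28,cl,B)); print(th,cl,None if q is None else np.round(q,1))
ok=all(kin.inverse_kinematics(*front(th,28,0,B)) is not None for th in (.3,.1,0,-.1))
if ok:
    for th in np.arange(.75,.14,-.1):
        manip.move_linear(*front(th,28,0,B),rate=28); print(round(th,2),round(T(),2),np.round(np.mean([current_wrist_force() for _ in range(5)],0),1))
    P=imaging.read_camera("scene")
    o=cv2.resize(P["img"][150:250,250:380,::-1],None,fx=5,fy=5,interpolation=cv2.INTER_CUBIC)
    for th2,c in ((.15,(0,0,255)),):
        a=proj(P,[world(lidpt(th2,180,y,8),C) for y in (-90,90)]); a=((a-[250,150]+.5)*5-.5).astype(int)
        cv2.line(o,tuple(map(int,a[0])),tuple(map(int,a[1])),c,1)
    cv2.imwrite("pics/s5c.png",o)
E
```

```text
0.3 0 [ 40.1 -39.8 -46.1  14.3 -56.9  60.5]
0.1 0 [ 40.5 -41.1 -50.7  15.1 -53.7  59. ]
0 0 [ 40.5 -40.9 -52.6  15.6 -51.7  58.3]
-0.1 0 [ 40.4 -40.2 -54.2  16.  -49.4  57.6]
-0.1 25 [ 42.2 -45.6 -58.5  16.7 -51.   55.9]
0.75 13.13 [-1.8 -0.5 -0.9]
0.65 13.93 [-1.4 -0.2 -0.4]
0.55 14.72 [-1.1 -0.1 -0.7]
0.45 15.51 [-0.4 -0.2 -1.5]
0.35 16.3 [-2.2  1.  -1.2]
0.25 17.09 [-2.3  0.5 -1.7]
0.15 17.88 [-3.8  0.4 -1.8]
```

View pics/s5c.png

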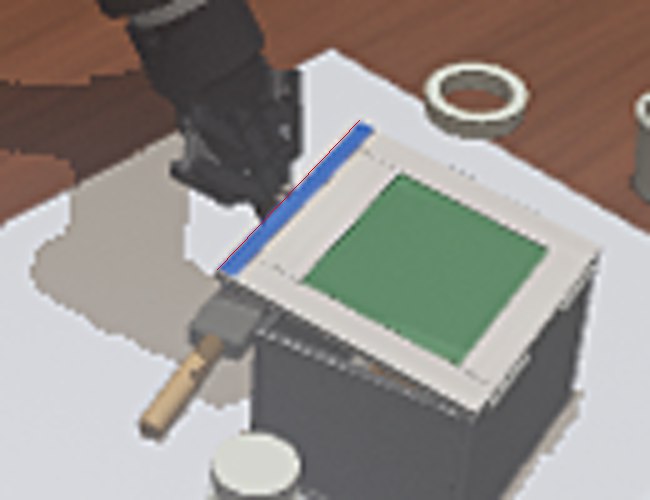

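The lid rests on the fingers at 0.15, with its edge on the red line from (218,270) to (360,122). I'll finish the closing and leave.

```bash
python3 - <<'E'
from shot import *
B=60;T=current_time_s
for th in (.1,.05,0,-.05,-.1):
    manip.move_linear(*front(th,28,0,B),rate=14); print(th,round(T(),2),np.round(np.mean([current_wrist_force() for _ in range(5)],0),1))
manip.move_linear(*front(-.1,28,25,B),rate=40)
print(np.round(np.mean([current_wrist_force() for _ in range(8)],0),1))
manip.move_linear(*front(-.1,-90,28,B),rate=100); manip.move_linear(*at(-170,330,B),rate=120)
manip.pause(.5);print(T(),current_position())
P=imaging.read_camera("scene")
o=cv2.resize(P["img"][150:250,250:380,::-1],None,fx=5,fy=5,interpolation=cv2.INTER_CUBIC)
a=proj(P,[world(lidpt(0,180,y,8),C) for y in (-90,90)]); a=((a-[250,150]+.5)*5-.5).astype(int)
cv2.line(o,tuple(map(int,a[0])),tuple(map(int,a[1])),(0,0,255),1)
cv2.imwrite("pics/s6c.png",o)
E
```

```text
0.1 18.73 [-4.2  1.  -2.6]
0.05 19.52 [-3.9  0.1 -1.7]
0 20.31 [-5.6  0.2 -2.4]
-0.05 21.1 [0.  0.1 0.5]
-0.1 21.89 [ 1.1 -0.3  0.1]
[-0.5  0.1  0.2]
26.025 [442.46540803  71.65729373 329.97679247]
```

View pics/s6c.png

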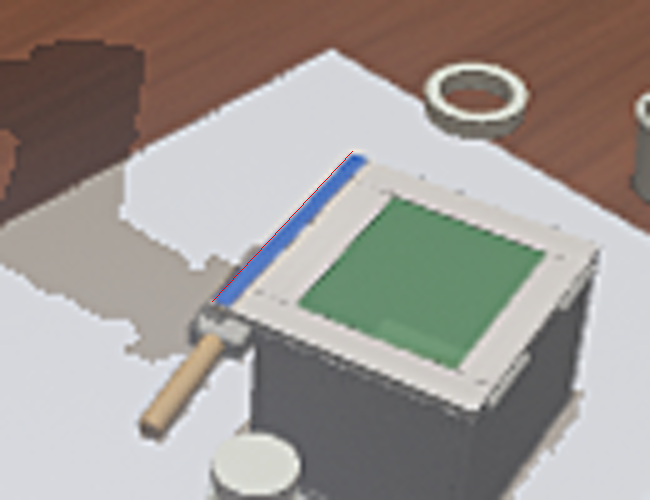

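The lid is shut flat, with its edge on the 0 rad line from (213,300) to (353,152). The brush and jar haven't moved, and the arm is clear.

```bash
python3 -c "
from cell import *
print(manip.finish_job())"
```

```text
the job is handed in; nothing more can be done
None
```

The lid was tipped forward, caught at about 0.85 rad, lowered slowly and shut flat without a bang; the brush, jar and tape roll look unmoved (the seal is now hidden under the lid), the arm is clear, and the job is handed in at about 26 s.

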